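Hold the spring-return film tray at its mark

ROBOT

A 6-joint arm with a two-finger parallel gripper is mounted at the origin on the work surface. World frame = base frame: x ahead of the robot, y to its left, z up, the work surface at z = 0. Lengths are in m, angles in rad, forces in N, time in s.
With the tool pointing down it reaches from about 0.375 to 0.9 m from the base axis. Payload 3.1 kg.
Tool frame: the origin (TCP) lies between the finger pads, 19 mm behind the fingertips; this is the grasp point; z points along the fingers, y is the line along which they close (so a half turn about z gives the same grasp; the last joint's range is limited). The gripper opens to 87 mm and grips with 3 to 60 N. Pads are 19 mm wide; open, the fingers measure 117 mm over their backs; the gripper's body (75 mm by 190 mm) begins 51 mm behind the grasp point.
Start: joints at [-1.454, 0.527, 1.433, -0, 1.181, -0.178], TCP at [0.182, -0.598, 0.241] pointing down, gripper open.
Joint ranges: [-3.08, 3.08], [-0.75, 2.2], [0.22, 2.44], [-1.43, 4.57], [0, 2.65], [-2.85, 2.85]. Speed limits (rad/s): [2.79, 2.79, 3.14, 3.14, 3.14, 3.14].

INTERFACE

Orientations are given as a 3x3 rotation matrix whose columns are the frame's x, y, z axes.
In Python, from rig import * gives the robot as it stands.
- The arm moves only by the tool move_arm, never from a script. Its argument "commands" is a list of rows, each a list of 6 numbers: the shift along the tool's x, y, z in m, then the turn, a rotation vector about the tool's x, y, z in rad. In form: [[x, y, z, rx, ry, rz], ...]. A call has 1 to 12 rows; each row shifts and turns the commanded pose from where the row before left it, along the tool's axes as they then stand; what a row does not reach is not made up. A row lasts 1/12 s, in which the tool goes at most 41.7 mm and 7.16 degrees, less where a joint would pass 70% of its speed; a pose out of reach is approached as far as the arm can. A call with a gripper value outside its range is refused whole. "grip" is the opening, from -1 (shut) to 1 (fully open), set as the call begins (left out, the last holds). The fingers move at their own pace and stop on an object; "force" is the grip in N (left out, the last holds). Time passes only in rows, so rows that do not move let the fingers close. It gives the time, the measured TCP pose, the force, the opening and the grip force at its end, in the units of the state.
- get_state(): the state, without advancing time (a new reading comes with each control period).
- capture(name): name is "scene" or "top" or "wrist"; returns the picture (384x512x3 uint8, blue, green, red); there is no depth.
- camera_info(name): a dict with "mtx" (3x3 intrinsics, pixels), "R" (3x3) and "t" (3): a world point X has camera coordinates R X + t. Camera axes: x right, y down, z forward; pixel columns grow to the right and rows downward; lengths in m; the calibration is good to about 2 mm. A picture is of the moment at which its call begins: read the wrist's pose just before it. camera_info takes no time and is no camera call; for the wrist camera it gives the pose at the moment of the call.
- hand_in(): hands the job in; it is judged then, once.
Trained networks look in the newest picture that a camera, given by its name, has taken for a name from the list of things; names that differ only in an ending like _2 or _b are one class to them, and where a whole thing is asked for, a point or a joint stands for the part that bears it (a point fixed in the world has none). Each returns a list of dicts, best first, with "p" (0 to 1); they miss things now and then, are a little off and sometimes report something else, mostly with a low value. They report only what shows in the picture. A call takes as long as a camera call.
- look_for(camera, name): "uv" ([column, row] in pixels, amid what is visible of it).
- outline_of(camera, name): "pixels" (384x512 bool, what is visible of it) and "uv" ([column, row] in pixels, amid what is visible of it).
The state is a dict: "time_s": time; "joint_positions": joint angles; "dq": joint speeds; "joint_efforts": joint torques, N m; "position": TCP position; "ee_rot": TCP orientation; "contact_force": force on the tool from outside, world axes, zero at the start; "ft_torque": the same for the moment, N m; "grip_width": opening from 0.0 (shut) to 1.0 (fully open); "grip_force": force on a finger pad.
Only numpy, scipy, OpenCV 4.12 (cv2) and the standard library are available. Lean on these libraries where they do the work, as an engineer would, in place of code of your own. Each camera call takes 0.05 s, during which the arm holds its last target. There are 200 camera calls.

TASK

Swing the organiser's clear door open by its handle until it stands about square to the front or further, with the tray still shut. Then pull the spring-return tray out by its pull bar until the front face of the tray stands straight above the dark steel strip on the base, and finish while still holding it steady there so that I can reach the canisters: do not let go. Leave the door open and leave the cup, loupe, film reel and loose canister where they are.

Things in the scene. Friction and masses are not known exactly. Their poses are not given: they have to be found in the camera images.
- organiser: Clear acrylic organiser fixed to the desk, front to -x (towards the robot). Origin on the desk; x to its back, y to its left. In its frame, mm: white base x -170 to 120, y +-101, 8 thick; side walls x -94 to 120, outer faces y +-101, top z 146; roof x -26 to 120, top z 152; the bay before the roof is open above. Shut, the tray's front face is at x -30, the door's middle plane at x -99.
- door (a joint): Door angle in rad: 0 closed, grows as it swings towards the robot (clockwise from above), stop at 1.9; starts 0 to 0.25. Clear panel 192 wide, 6 thick, z 10 to 140 mm, upright hinge on its left (+y) edge. No latch; stays where it is left (friction about 0.06 N m).
- door_hinge (a point): Point on the door's hinge axis, height 118 mm; in the organiser's frame (-99, 98, 118) mm. Its axes turn with the door (the organiser's axes when closed): -y runs along the door from hinge to free edge, -x points out of its outer face.
- door_handle (a point): Grip point, height 118 mm, of the door handle: upright round steel bar, 10 mm in diameter, z 80 to 136 mm, 38 mm out from the door's middle plane (30 mm free gap) and 165 mm from the hinge axis along the door: (-38, -165, 0) mm in the axes of door_hinge.
- tray: The spring-return tray with its front panel and pull bar. Origin: at desk height below the middle of its front face; axes as the organiser's. It slides straight along the organiser's -x: origin at x -30 mm in the organiser's frame when shut (start), stop at x -180. A spring pulls it back with about 2.3 N when shut plus 45 N per m (6 to 8 N at the mark); let go, it slides shut.
- tray_face (a point): Middle of the upper edge of the tray's white front panel, in its front face (the flat side towards the robot), height 136 mm; axes as the organiser's. The panel is 150 wide, z 23 to 136 mm, 6 thick. Three translucent canisters are fixed in the tray behind it.
- pull_bar (a point): The tray's pull bar: horizontal round steel bar, 10 mm in diameter, 72 long along the organiser's y, height 118 mm, 48 mm in front of the tray's front face (43 free behind it), with an arm to the panel at each end (62 mm clear between them). Point: middle of the bar; axes as the organiser's. Shut, it is 21 mm behind the closed door's middle plane.
- strip: The mark: flat dark steel strip on the white base in front of the door, 12 (along x) x 190 x 2 mm. Origin: centre of its underside, 8 mm above the desk; its axes are the organiser's. It lies 85 to 120 mm in front of the shut tray's front face, set anew every time.
- cup: White ceramic cup, 76 mm wide, 85 tall, loose on the desk right (-y) of the organiser; origin at the centre of its underside. Leave alone.
- loupe: Black plastic loupe, 48 mm wide at the foot, 40 tall, loose on the desk right (-y) of the organiser; origin at the centre of its underside. Leave alone.
- reel: Stainless film reel lying flat, two 98 mm discs, 40 tall, loose on the desk left (+y) of the organiser; origin at the centre of its underside. Leave alone.
- canister: Loose translucent film canister, 34 mm wide, 52 tall, standing on the organiser's roof; origin at the centre of its underside. Leave alone.

How it is judged:
On the way, in this order (a step that is already met when the one before it is completed fails the run):
1. the door has been swung open to about square or more (over 1.4 rad) while the tray is still shut (under 15 mm) (value of joint door above 1.4 rad and x of tray_face in the frame of organiser above -0.045 m), for 0.2 s.
2. the fingers hold the tray by its pull bar with its front face above the strip (within 7 mm of its middle) (x of tray_face in the frame of strip between -0.007 and 0.007 m and contact force between the fingers and tray above 2 N and distance between the grasp point and pull_bar below 0.06 m), for 0.5 s.
At the end, for the whole second after the job is handed in: The tray's front face stands above the strip, within 7 mm of its middle line, the tray is steady (under 30 mm/s), the fingers hold the tray at its pull bar (over 2 N, tool point within 60 mm of the bar's middle), and the door is still open by more than 1.4 rad (all of step 2 and value of joint door above 1.4 rad and linear speed of tray below 0.03 m/s); the arm keeps its last pose, push and grip.
It fails at once if the tray is pulled out more than 30 mm while the door is open less than 1.3 rad (x of tray_face in the frame of organiser below -0.06 m and value of joint door below 1.3 rad).
It fails at once if the cup is moved more than 30 mm (distance of cup from where it was at the start of the episode above 0.03 m).
It fails at once if the loupe is moved more than 30 mm (distance of loupe from where it was at the start of the episode above 0.03 m).
It fails at once if the reel is moved more than 30 mm (distance of reel from where it was at the start of the episode above 0.03 m).
It fails at once if the canister is moved more than 30 mm (distance of canister from where it was at the start of the episode above 0.03 m).
It also fails if it takes over 61 s, if anything falls off the work surface, if the arm or the gripper's body presses on something with over 40 N, if the wrist force passes 120 N, or if a joint passes its speed limit or range.

## Working session

There is one attempt and no reset: what is moved stays moved. The work goes in short steps, Python scripts to look and compute and a tool call to move; the robot and the scene stay as the last step left them, time stands still between calls to the robot, and variables do not carry over. Pictures are saved under pics/ and viewed, at most 10 in all, crops included, and the job is handed in when it is done.

Besides the shell and the picture viewer there is one more tool, called after "Request:" as name(argument=value, ...) on one line, values as JSON. move_arm: Moves the arm, as the interface text tells. Its arguments: {"type":"object","properties":{"commands":{"type":"array","items":{"type":"array","items":{"type":"number"}}},"grip":{"type":"number"},"force":{"type":"number"}},"required":["commands"]}

```bash
mkdir -p pics; ls; python3 - <<'E'
from rig import *
import cv2,numpy as np
ims=[]
for c in ["scene","top"]:
    im=capture(c); cv2.imwrite(f"pics/{c}0.png",im)
    ci=camera_info(c); print(c,ci)
    for n in ["organiser","door","door_hinge","door_handle","tray_face","pull_bar","strip","cup","loupe","reel","canister"]:
        try:
            r=look_for(c,n); print(n,[(np.round(d["uv"],1).tolist(),round(d["p"],2)) for d in r[:2]])
        except Exception as e: print(n,e)
s=get_state(); print(s["time_s"],s["position"],s["ee_rot"])
E
```

```text
pics
scene {'mtx': array([[387.76758561,   0.        , 249.30686551],
       [  0.        , 387.76758561, 186.99430336],
       [  0.        ,   0.        ,   1.        ]]), 'R': array([[-0.96991642, -0.24316439,  0.01154218],
       [-0.22641274,  0.88364884, -0.40975847],
       [ 0.08943943, -0.40004477, -0.91212103]]), 't': array([0.65787393, 0.18925652, 0.97195305])}
organiser [([231.6, 201.5], 0.6)]
door [([273.3, 211.2], 0.76)]
door_hinge [([271.7, 216.5], 0.67)]
door_handle [([274.0, 210.3], 0.7)]
tray_face []
pull_bar [([242.0, 199.3], 0.72)]
strip [([264.2, 244.3], 0.63)]
cup [([263.1, 132.9], 0.79), ([238.4, 203.6], 0.45)]
loupe [([300.3, 166.0], 0.82)]
reel [([202.8, 278.5], 0.7)]
canister [([216.3, 186.6], 0.75)]
top {'mtx': array([[472.78653691,   0.        , 253.4946167 ],
       [  0.        , 472.78653691, 190.68068204],
       [  0.        ,   0.        ,   1.        ]]), 'R': array([[ 0.02301802, -0.99946199, -0.02336441],
       [-0.98148661, -0.01814677, -0.19066919],
       [ 0.19014262,  0.02732068, -0.98137626]]), 't': array([0.01151191, 0.68288337, 0.86157123])}
organiser [([247.4, 173.3], 0.6), ([240.3, 226.7], 0.53)]
door [([237.0, 227.8], 0.92), ([326.8, 248.3], 0.33)]
door_hinge [([239.9, 228.1], 0.77), ([242.8, 183.1], 0.53)]
door_handle [([243.0, 229.5], 0.98)]
tray_face [([241.2, 184.3], 0.69), ([219.8, 230.8], 0.44)]
pull_bar [([240.2, 184.5], 0.9)]
strip [([216.9, 230.6], 0.68)]
cup [([356.9, 193.6], 0.78)]
loupe [([328.6, 249.7], 0.58)]
reel [([153.2, 166.7], 0.85)]
canister [([230.9, 144.1], 0.87), ([328.4, 248.4], 0.36)]
1.2 [ 0.18161802 -0.5980129   0.24125809] [[ 9.56855394e-01  2.90564546e-01  2.95077232e-06]
 [ 2.90564546e-01 -9.56855394e-01 -2.50260540e-05]
 [-4.44822160e-06  2.48037046e-05 -1.00000000e+00]]
```

```bash
python3 - <<'E'
import cv2
a=cv2.imread("pics/top0.png")[90:290,110:410]; cv2.imwrite("pics/t1.png",cv2.resize(a,(800,533),interpolation=cv2.INTER_CUBIC))
a=cv2.imread("pics/scene0.png")[100:310,160:340]; cv2.imwrite("pics/s1.png",cv2.resize(a,(514,600),interpolation=cv2.INTER_CUBIC))
E
```

```text
(no output)
```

View pics/t1.png

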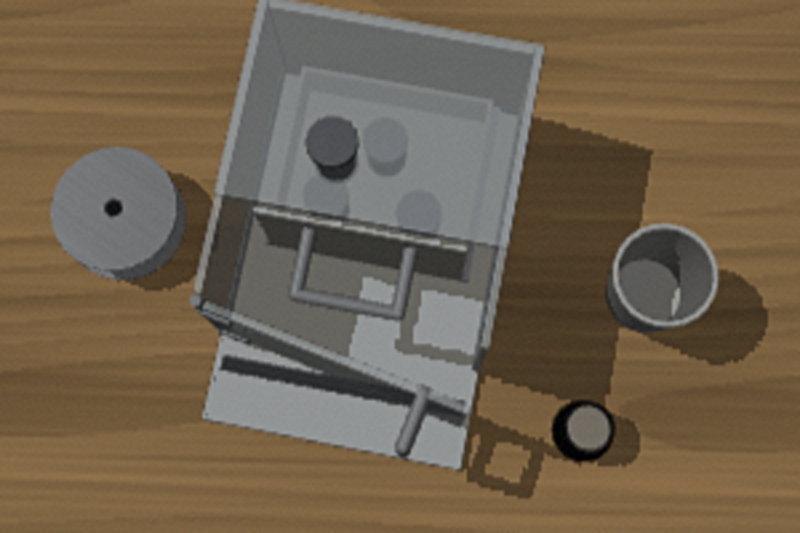

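View pics/s1.png

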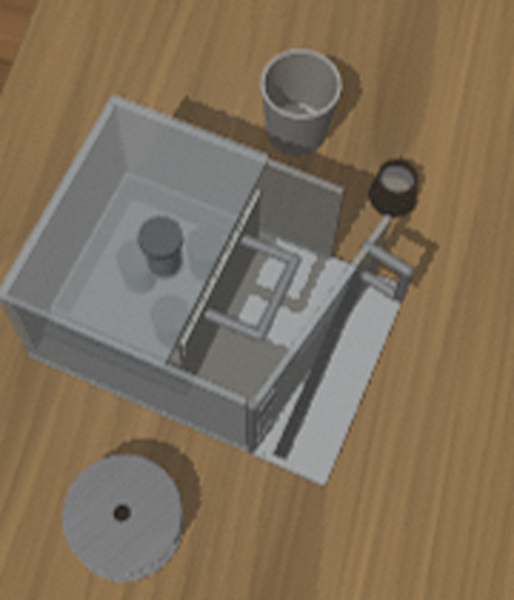

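Top crop: organiser is turned about −10°, the door is ajar (free edge at crop 467,408; handle top at 405,448) and the pull bar runs 295,295–400,312. Scene crop agrees. I'll fit all of this jointly in both views.

```bash
cat > h.py <<'E'
import numpy as np, cv2
from rig import *
from scipy.optimize import least_squares
def proj(ci,X):
    p=np.atleast_2d(X)@ci["R"].T+ci["t"]; p=p@ci["mtx"].T; return p[:,:2]/p[:,2:]
def W(o,p):  # organiser mm -> world m
    c,s=np.cos(o[2]),np.sin(o[2]); p=np.asarray(p,float)/1000
    return np.array([o[0]+c*p[0]-s*p[1],o[1]+s*p[0]+c*p[1],p[2]])
def door(a,p): # door frame mm -> organiser mm (clockwise from above = -a?) closed dir -y swings to -x: rotation by -a
    c,s=np.cos(-a),np.sin(-a); return np.array([-99+c*p[0]-s*p[1],98+s*p[0]+c*p[1],118+p[2]])
E
python3 - <<'E'
from h import *
T,S=camera_info("top"),camera_info("scene")
t=lambda u,v:np.array([u/2.667+110,v/2.667+90])
s=lambda u,v:np.array([u/2.857+160,v/2.857+100])
# (cam, pixel, fn(params)->organiser mm); params x,y,yaw,door,strip x,tray x
K=lambda *p:(lambda q:np.array(p,float))
D=lambda *p:(lambda q:door(q[3],p))
obs=[(T,t(203,418),K(-170,101,8)),(T,t(462,468),K(-170,-101,8)),(T,t(265,0),K(120,101,152)),(T,t(541,45),K(120,-101,152)),(T,t(195,300),K(-94,101,146)),
(S,s(325,485),K(-170,101,8)),(S,s(405,302),K(-170,-101,8)),(S,s(4,297),K(120,101,152)),(S,s(115,97),K(120,-101,152)),(S,s(343,187),K(-94,-101,146)),
(T,t(467,405),D(0,-192,22)),(T,t(404,450),D(-38,-165,18)),(S,s(389,218),D(0,-192,22)),(S,s(408,274),D(-38,-165,18)),
(T,t(222,362),lambda q:np.array([1000*q[4],95,10])),(S,s(281,455),lambda q:np.array([1000*q[4],95,10])),
(T,t(255,210),lambda q:np.array([1000*q[5],75,136])),(T,t(467,246),lambda q:np.array([1000*q[5],-75,136])),
(T,t(348,304),lambda q:np.array([1000*q[5]-48,0,123])),(S,s(281,293),lambda q:np.array([1000*q[5]-48,0,123]))]
f=lambda q:np.concatenate([proj(c,W(q,g(q)))[0]-u for c,u,g in obs])
r=least_squares(f,[.55,0,-.17,.2,-.13,-.03],loss="soft_l1",x_scale=[.1,.1,.1,.1,.1,.1])
print(r.x.round(4)); print(r.fun.reshape(-1,2).round(1).tolist())
q=r.x
for n,p in dict(handle=door(q[3],(-38,-165,0)),bar=(-78,0,118),hinge=(-99,98,118)).items(): print(n,W(q,p).round(4))
for a in (q[3],.5,1,1.5,1.7): print(a,W(q,door(a,(-38,-165,0))).round(3),W(q,door(a,(0,-192,0))).round(3))
# independent triangulation of handle top & bar middle
for n,a,b in (("handle",t(404,450),s(408,274)),("bar",t(348,304),s(281,293))):
    X=cv2.triangulatePoints(T["mtx"]@np.c_[T["R"],T["t"]],S["mtx"]@np.c_[S["R"],S["t"]],a,b); print(n,(X[:3]/X[3]).ravel().round(4))
for n,u in dict(cup=(356.9,193.6,.04),loupe=(328.6,249.7,.02),reel=(153,167,.02)).items():
    d=T["R"].T@np.linalg.inv(T["mtx"])@np.array([u[0],u[1],1]);c=-T["R"].T@T["t"];print(n,(c+d*(u[2]-c[2])/d[2]).round(3))
E
```

```text
[ 0.7226  0.0362 -0.1625  0.1852 -0.1221 -0.0276]
[[-0.5, 1.5], [-0.2, 1.2], [-3.6, -1.4], [0.5, -0.2], [-1.2, -1.7], [1.8, -0.7], [2.1, -6.5], [-2.0, -0.9], [-0.5, -1.8], [1.6, -0.6], [-1.5, 1.1], [0.1, -1.0], [-0.3, -0.5], [0.9, -2.3], [-0.1, 0.0], [0.1, -0.4], [-1.3, 0.3], [0.0, 1.2], [-0.6, -1.0], [-0.9, -0.5]]
handle [0.5488 0.0068 0.118 ]
bar [0.6456 0.0488 0.118 ]
hinge [0.6408 0.1489 0.118 ]
0.18519735070522075 [0.549 0.007 0.118] [ 0.575 -0.032  0.118]
0.5 [0.509 0.042 0.118] [ 0.523 -0.002  0.118]
1 [0.474 0.118 0.118] [0.465 0.073 0.118]
1.5 [0.48  0.202 0.118] [0.45  0.167 0.118]
1.7 [0.494 0.233 0.118] [0.457 0.204 0.118]
handle [0.5483 0.0069 0.1221]
bar [0.6465 0.0476 0.1195]
cup [ 0.685 -0.181  0.04 ]
loupe [ 0.574 -0.126  0.02 ]
reel [0.738 0.238 0.02 ]
```

```bash
cat >> h.py <<'E'
Q=np.array([.7226,.0362,-.1625,.1852,-.1221,-.0276])
from scipy.spatial.transform import Rotation as Ro
def yawR(y): c,s=np.cos(y),np.sin(y); return np.array([[c,s,0],[s,-c,0],[0,0,-1.]])
def rel(p,yaw,s=None):
    s=s or get_state(); R=s["ee_rot"]; 
    return (R.T@(np.array(p)-s["position"])).round(4), Ro.from_matrix(R.T@yawR(yaw)).as_rotvec().round(4)
E
python3 - <<'E'
from h import *
print(rel([.549,.007,.24],2.794)); a=rel([.549,.007,.24],2.794)[0]; print(a/20)
T=camera_info("top");u=(332/2.667+110,130/2.667+90);d=T["R"].T@np.linalg.inv(T["mtx"])@np.array([*u,1]);c=-T["R"].T@T["t"];p=(c+d*(.2-c[2])/d[2]);d=p[:2]-Q[:2];cc,ss=np.cos(Q[2]),np.sin(Q[2]);print("canister org",[cc*d[0]+ss*d[1],-ss*d[0]+cc*d[1]])
E
```

```text
(array([ 0.5273, -0.4722,  0.0012]), array([ 0.    ,  0.    , -2.4992]))
[ 2.6365e-02 -2.3610e-02  6.0000e-05]
canister org [np.float64(0.02017675698261645), np.float64(0.02394890990000711)]
```

Request:
move_arm(commands=[[0.0264,-0.0236,0,0,0,0],[0.0264,-0.0236,0,0,0,0],[0.0264,-0.0236,0,0,0,0],[0.0264,-0.0236,0,0,0,0],[0.0264,-0.0236,0,0,0,0],[0.0264,-0.0236,0,0,0,0],[0.0264,-0.0236,0,0,0,0],[0.0264,-0.0236,0,0,0,0],[0.0264,-0.0236,0,0,0,0],[0.0264,-0.0236,0,0,0,0]], grip=1)

```text
time_s: 2.03
position: [0.3663, -0.2941, 0.2415]
ee_rot: [[0.957, 0.29, 0.001], [0.29, -0.957, -0.001], [0.0, 0.001, -1.0]]
contact_force: [0.5, 0.5, -0.8]
grip_width: 0.999
grip_force: 0.0
```

Request:
move_arm(commands=[[0.0264,-0.0236,0,0,0,0],[0.0264,-0.0236,0,0,0,0],[0.0264,-0.0236,0,0,0,0],[0.0264,-0.0236,0,0,0,0],[0.0264,-0.0236,0,0,0,0],[0.0264,-0.0236,0,0,0,0],[0.0264,-0.0236,0,0,0,0],[0.0264,-0.0236,0,0,0,0],[0.0264,-0.0236,0,0,0,0],[0.0264,-0.0236,0,0,0,0]])

```text
time_s: 2.87
position: [0.5504, 0.0088, 0.2415]
ee_rot: [[0.957, 0.291, 0.0], [0.291, -0.957, -0.0], [0.0, 0.0, -1.0]]
contact_force: [-0.2, -0.7, -0.5]
grip_width: 0.997
grip_force: 0.0
```

Request:
move_arm(commands=[[0,0,0,0,0,-0.114],[0,0,0,0,0,-0.114],[0,0,0,0,0,-0.114],[0,0,0,0,0,-0.114],[0,0,0,0,0,-0.114],[0,0,0,0,0,-0.114],[0,0,0,0,0,-0.114],[0,0,0,0,0,-0.114],[0,0,0,0,0,-0.114],[0,0,0,0,0,-0.114],[0,0,0,0,0,-0.114]])

```text
time_s: 3.78
position: [0.5497, 0.0071, 0.2413]
ee_rot: [[0.016, 1.0, 0.0], [1.0, -0.016, 0.0], [0.0, 0.0, -1.0]]
contact_force: [-0.3, -0.6, -0.6]
grip_width: 1.0
grip_force: 0.0
```

Request:
move_arm(commands=[[0,0,0,0,0,-0.114],[0,0,0,0,0,-0.114],[0,0,0,0,0,-0.114],[0,0,0,0,0,-0.114],[0,0,0,0,0,-0.114],[0,0,0,0,0,-0.114],[0,0,0,0,0,-0.114],[0,0,0,0,0,-0.114],[0,0,0,0,0,-0.114],[0,0,0,0,0,-0.114],[0,0,0,0,0,-0.114],[0,0,0,0,0,0]])

```text
time_s: 4.78
position: [0.5497, 0.007, 0.2413]
ee_rot: [[-0.944, 0.33, 0.0], [0.33, 0.944, -0.0], [-0.0, -0.0, -1.0]]
contact_force: [0.3, -0.2, -0.3]
grip_width: 1.004
grip_force: 0.0
```

```bash
python3 - <<'E'
from h import *
s=get_state(); print(s["time_s"],s["position"],s["joint_positions"])
print(rel([.549,.007,.118],2.794,s))
im=capture("wrist"); ci=camera_info("wrist")
for z in (.136,.118,.08): print(proj(ci,[.549,.007,z]))
for n in ("door_handle","pull_bar","strip"): print(n,[(d["uv"],d["p"]) for d in look_for("wrist",n)[:2]])
im=im.copy()
for z in (.136,.08): cv2.circle(im,tuple(map(int,proj(ci,[.549,.007,z])[0])),3,(0,0,255),-1)
cv2.imwrite("pics/w1.png",im)
E
```

```text
4.7833 [0.54974539 0.00700571 0.24131366] [-1.90523990e-01  4.26264488e-01  1.62257639e+00 -5.45558719e-05
  1.09257259e+00 -1.42446825e+00]
(array([ 0.0007, -0.0002,  0.1233]), array([-0.    ,  0.0002,  0.0108]))
[[255.66467766 188.65136953]]
[[255.70956195 183.71530373]]
[[255.78782352 175.1086358 ]]
door_handle [([304.3, 208.1], 0.65)]
pull_bar [([309.0, 274.3], 0.85), ([304.1, 212.1], 0.68)]
strip [([337.5, 182.7], 0.59)]
```

View pics/w1.png

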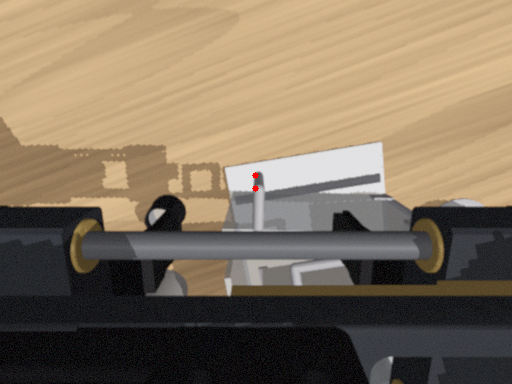

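The handle bar appears at (258,175–188), within 3 px of the prediction, so I'm going down and gripping it.

Request:
move_arm(commands=[[0,0,0.0154,0,0,0],[0,0,0.0154,0,0,0],[0,0,0.0154,0,0,0],[0,0,0.0154,0,0,0],[0,0,0.0154,0,0,0],[0,0,0.0154,0,0,0],[0,0,0.0154,0,0,0],[0,0,0.0154,0,0,0],[0,0,0,0,0,0]])

```text
time_s: 5.73
position: [0.5479, 0.0073, 0.1155]
ee_rot: [[-0.943, 0.334, -0.006], [0.334, 0.943, 0.001], [0.006, -0.001, -1.0]]
contact_force: [-0.1, 0.8, -0.7]
grip_width: 0.998
grip_force: 0.0
```

Request:
move_arm(commands=[[0,0,0,0,0,0],[0,0,0,0,0,0],[0,0,0,0,0,0],[0,0,0,0,0,0],[0,0,0,0,0,0],[0,0,0,0,0,0],[0,0,0,0,0,0],[0,0,0,0,0,0],[0,0,0,0,0,0],[0,0,0,0,0,0]], grip=-1, force=12)

```text
time_s: 6.57
position: [0.5497, 0.0071, 0.118]
ee_rot: [[-0.943, 0.332, -0.0], [0.332, 0.943, 0.0], [0.0, -0.0, -1.0]]
contact_force: [-0.8, 0.0, 0.6]
grip_width: 0.325
grip_force: 0.0
```

Request:
move_arm(commands=[[0,0,0,0,0,0],[0,0,0,0,0,0],[0,0,0,0,0,0],[0,0,0,0,0,0],[0,0,0,0,0,0],[0,0,0,0,0,0],[0,0,0,0,0,0]])

```text
time_s: 7.15
position: [0.5509, 0.0081, 0.118]
ee_rot: [[-0.943, 0.333, 0.003], [0.333, 0.943, 0.002], [-0.002, 0.002, -1.0]]
contact_force: [3.4, 4.4, -2.8]
grip_width: 0.115
grip_force: 11.9
```

```bash
python3 - <<'E'
from h import *
s=get_state(); print(s["grip_width"],s["grip_force"],s["contact_force"])
p=s["position"][:2]; h=W(Q,(-99,98,118))[:2]
# rotate about hinge clockwise by d/row
d=.075; R=np.array([[np.cos(d),np.sin(d)],[-np.sin(d),np.cos(d)]])
t=h+R@(p-h)-p; print("world step",t, "tool", s["ee_rot"].T@np.r_[t,0], np.linalg.norm(p-h), np.hypot(38,165))
E
```

```text
0.11507518522733301 11.93237266394135 [ 3.39375771  4.38687012 -2.81888038]
world step [-0.01030305  0.0071311 ] tool [ 1.20906590e-02  3.28955669e-03 -1.50011070e-05] 0.16710824704981514 169.31922513406445
```

Request:
move_arm(commands=[[0.0121,0.0033,0,0,0,0.075],[0.0121,0.0033,0,0,0,0.075],[0.0121,0.0033,0,0,0,0.075],[0.0121,0.0033,0,0,0,0.075],[0.0121,0.0033,0,0,0,0.075],[0.0121,0.0033,0,0,0,0.075],[0,0,0,0,0,0]])

```text
time_s: 7.73
position: [0.4987, 0.0623, 0.1181]
ee_rot: [[-0.703, 0.711, 0.005], [0.711, 0.703, 0.002], [-0.002, 0.005, -1.0]]
contact_force: [4.5, 2.1, -6.9]
grip_width: 0.11
grip_force: 11.9
```

Request:
move_arm(commands=[[0.0121,0.0033,0,0,0,0.075],[0.0121,0.0033,0,0,0,0.075],[0.0121,0.0033,0,0,0,0.075],[0.0121,0.0033,0,0,0,0.075],[0.0121,0.0033,0,0,0,0.075],[0.0121,0.0033,0,0,0,0.075],[0.0121,0.0033,0,0,0,0.075],[0,0,0,0,0,0]])

```text
time_s: 8.4
position: [0.4745, 0.145, 0.118]
ee_rot: [[-0.254, 0.967, 0.005], [0.967, 0.254, 0.001], [-0.001, 0.005, -1.0]]
contact_force: [3.9, 0.1, -4.8]
grip_width: 0.111
grip_force: 11.9
```

Request:
move_arm(commands=[[0.0121,0.0033,0,0,0,0.075],[0.0121,0.0033,0,0,0,0.075],[0.0121,0.0033,0,0,0,0.075],[0.0121,0.0033,0,0,0,0.075],[0.0121,0.0033,0,0,0,0.075],[0.0121,0.0033,0,0,0,0.075],[0.0121,0.0033,0,0,0,0.075],[0.0121,0.0033,0,0,0,0.075],[0,0,0,0,0,0],[0,0,0,0,0,0],[0,0,0,0,0,0]])

```text
time_s: 9.32
position: [0.4993, 0.2379, 0.1181]
ee_rot: [[0.334, 0.943, 0.001], [0.943, -0.334, -0.001], [-0.0, 0.001, -1.0]]
contact_force: [2.8, -0.8, -1.9]
grip_width: 0.109
grip_force: 12.0
```

```bash
python3 - <<'E'
from h import *
s=get_state(); print(s["grip_width"],s["grip_force"],s["joint_positions"])
for c in ("top","scene"):
    capture(c)
    for n in ("door_handle","door"): print(n,[(np.round(d["uv"]),round(d["p"],2)) for d in look_for(c,n)[:2]])
    for a in (1.4,1.5,1.6,1.7): print(a,proj(camera_info(c),W(Q,door(a,(-38,-165,0)))).round())
p=s["position"][:2]-W(Q,(-99,98,118))[:2]; print("angle", -np.pi/2-.1625-np.arctan2(38,165)-np.arctan2(p[1],p[0]), np.hypot(*p))
E
```

```text
0.10878300822088284 12.011202133144252 [ 2.43089399e-01  6.07509053e-01  1.72139360e+00 -1.09102778e-03
  8.11895938e-01  5.84538954e-01]
door_handle [(array([168., 259.]), 0.78), (array([234., 144.]), 0.31)]
door [(array([168., 259.]), 0.77), (array([239., 183.]), 0.31)]
1.4 [[160. 298.]]
1.5 [[151. 295.]]
1.6 [[143. 291.]]
1.7 [[135. 287.]]
door_handle [(array([264., 258.]), 0.8)]
door [(array([263., 261.]), 0.74)]
1.4 [[321. 279.]]
1.5 [[317. 286.]]
1.6 [[313. 292.]]
1.7 [[308. 299.]]
angle -4.5397195231243295 0.16717198222866916
```

Request:
move_arm(commands=[[0,0,0,0,0,0],[0,0,0,0,0,0],[0,0,0,0,0,0],[0,0,0,0,0,0],[0,0,0,0,0,0],[0,0,0,0,0,0]], grip=-0.08)

```text
time_s: 10.12
position: [0.4986, 0.2387, 0.118]
ee_rot: [[0.336, 0.942, -0.001], [0.942, -0.336, 0.0], [-0.0, -0.001, -1.0]]
contact_force: [-0.5, 0.1, -0.1]
grip_width: 0.427
grip_force: 0.0
```

Request:
move_arm(commands=[[0,0,-0.018,0,0,0],[0,0,-0.018,0,0,0],[0,0,-0.018,0,0,0],[0,0,-0.018,0,0,0],[0,0,-0.018,0,0,0],[0,0,-0.018,0,0,0],[0,0,-0.018,0,0,0],[0,0,-0.018,0,0,0],[0,0,0,0,0,0]])

```text
time_s: 10.87
position: [0.5009, 0.2393, 0.2656]
ee_rot: [[0.336, 0.942, 0.007], [0.942, -0.336, 0.002], [0.004, 0.006, -1.0]]
contact_force: [0.7, -0.6, 0.2]
grip_width: 0.459
grip_force: 0.0
```

```bash
python3 - <<'E'
from h import *
s=get_state(); print(s["grip_width"],s["position"])
for c in ("top","scene"):
    im=capture(c); cv2.imwrite(f"pics/{c}2.png",im)
a=cv2.imread("pics/top2.png")[90:310,90:390]; cv2.imwrite("pics/t2.png",cv2.resize(a,(800,587),interpolation=cv2.INTER_CUBIC))
# grasp pose: tilt 30deg about organiser y
o=Q[2]; x=np.array([np.cos(o),np.sin(o),0]); Y=np.array([-np.sin(o),np.cos(o),0]); Z=np.array([0,0,1.])
t=np.radians(30); z=np.sin(t)*x-np.cos(t)*Z; y=np.cos(t)*x+np.sin(t)*Z; 
R=np.c_[np.cross(y,z),y,z]; bar=W(Q,(-78,0,118)); s_=np.sign(1)
for sg in (1,-1):
    R2=np.c_[sg*R[:,0],sg*R[:,1],R[:,2]]
    print(sg,R2.round(3).tolist(), Ro.from_matrix(s["ee_rot"].T@R2).as_rotvec().round(3))
    print("shift to above-bar", (s["ee_rot"].T@(bar+[0,0,.1]-s["position"])).round(4))
print(bar)
E
```

```text
0.45867614503337856 [0.50087002 0.23929159 0.26563601]
1 [[0.162, 0.855, 0.493], [0.987, -0.14, -0.081], [0.0, 0.5, -0.866]] [-0.516  0.044 -0.177]
shift to above-bar [-0.1309  0.2001  0.0483]
-1 [[-0.162, -0.855, 0.493], [-0.987, 0.14, -0.081], [-0.0, -0.5, -0.866]] [0.064 0.758 2.867]
shift to above-bar [-0.1309  0.2001  0.0483]
[0.64562758 0.04881929 0.118     ]
```

View pics/t2.png

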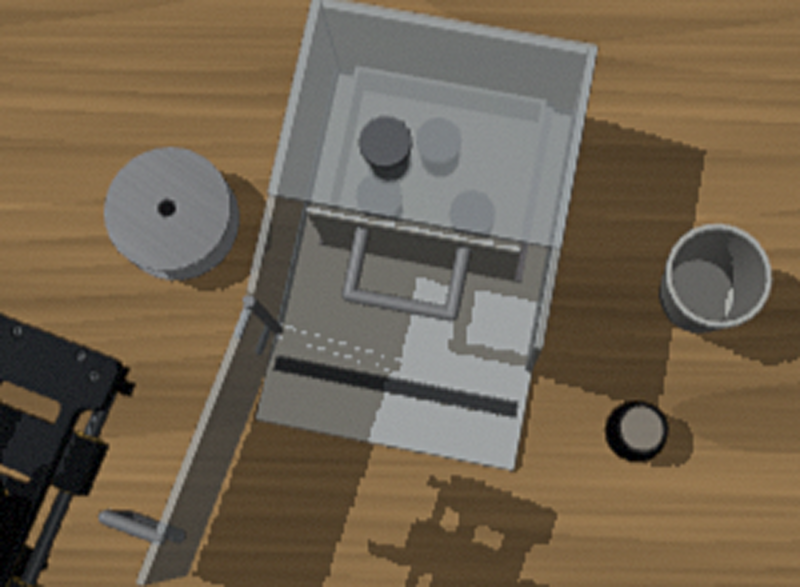

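Door stands open at about 1.7 rad. The strip is fully visible now, from crop (275,363) to (516,409), so I'll measure it precisely against the base front edge.

```bash
python3 - <<'E'
from h import *
o=Q[2]
def toorg(ci,uv,z):
    d=np.c_[uv,np.ones(len(uv))]@np.linalg.inv(ci["mtx"]).T@ci["R"]; c=-ci["R"].T@ci["t"]
    P=c+d*((z-c[2])/d[:,2])[:,None]; P=P[:,:2]-Q[:2]; return np.c_[P[:,0]*np.cos(o)+P[:,1]*np.sin(o),-P[:,0]*np.sin(o)+P[:,1]*np.cos(o)]*1000
for c in ("top","scene"):
    ci=camera_info(c); g=cv2.imread(f"pics/{c}2.png").astype(np.float32).mean(2)
    # profiles along organiser x at z=9mm
    for y in (-60,-40,-20,20,40,60):
        xs=np.arange(-190,-95,.5); P=np.array([W(Q,(x,y,9)) for x in xs]); uv=proj(ci,P).astype(np.float32)
        v=cv2.remap(g,uv[:,:1],uv[:,1:],cv2.INTER_LINEAR).ravel(); v=cv2.GaussianBlur(v[:,None],(1,7),1.5).ravel(); dv=np.gradient(v)
        i=np.argmin(np.where((xs>-150)&(xs<-100),dv,9)); j=i+np.argmax(dv[i:i+50]); 
        k=np.argmax(np.abs(np.where(xs<xs[i]-12,dv,0)))
        print(c,y,"strip",xs[i],xs[j],"mid",(xs[i]+xs[j])/2,"base edge",xs[k],round(float(dv[k]),1))
    capture(c); r=outline_of(c,"strip")
    if r: 
        q=toorg(ci,np.argwhere(r[0]["pixels"])[:,::-1],.01); print(r[0]["p"],q.mean(0),np.polyfit(q[:,1],q[:,0],1))
    r=outline_of(c,"pull_bar")
    if r: print("bar",toorg(ci,np.array([r[0]["uv"]]),.118))
E
```

```text
top -60 strip -130.0 -116.5 mid -123.25 base edge -167.5 10.3
top -40 strip -129.5 -117.5 mid -123.5 base edge -167.0 9.1
top -20 strip -129.5 -117.0 mid -123.25 base edge -167.5 7.1
top 20 strip -128.5 -116.5 mid -122.5 base edge -168.0 7.4
top 40 strip -128.0 -116.5 mid -122.25 base edge -167.5 7.6
top 60 strip -127.5 -115.5 mid -121.5 base edge -167.0 7.8
0.71 [-1.22256455e+02 -4.30155870e-02] [ 1.03411476e-02 -1.22256010e+02]
bar [[-37.61324502   6.12781871]]
scene -60 strip -128.0 -116.0 mid -122.0 base edge -167.0 9.9
scene -40 strip -127.5 -116.0 mid -121.75 base edge -166.5 9.0
scene -20 strip -127.5 -116.0 mid -121.75 base edge -166.0 10.1
scene 20 strip -127.0 -115.5 mid -121.25 base edge -148.5 9.6
scene 40 strip -126.5 -115.5 mid -121.0 base edge -145.5 11.4
scene 60 strip -126.5 -115.5 mid -121.0 base edge -142.0 9.3
0.68 [-121.00770183   -3.17141399] [ 8.22180994e-03 -1.20981627e+02]
bar [[-42.50140693   7.14588679]]
```

```bash
sed -i 's/^Q=.*/Q=np.array([.7253,.0358,-.171,1.74,-.1252,-.03])/' h.py; cat >> h.py <<'E'
def tiltR(deg):
    o=Q[2]; x=np.array([np.cos(o),np.sin(o),0]); Z=np.array([0,0,1.]); t=np.radians(deg)
    z=np.sin(t)*x-np.cos(t)*Z; y=np.cos(t)*x+np.sin(t)*Z; return np.c_[np.cross(y,z),y,z]
E
python3 - <<'E'
from h import *
s=get_state(); R=tiltR(30); print("rotvec/6",(Ro.from_matrix(s["ee_rot"].T@R).as_rotvec()/6).round(4))
bar=W(Q,(-78,0,118)); pre=bar-.1*R[:,2]; print(bar,pre, "shift/10",(R.T@(pre-s["position"])/10).round(4))
ci=camera_info("top"); print(proj(ci,W(Q,(-78,0,123)))*1, (proj(ci,W(Q,(-78,0,123)))-90)*2.667)
E
```

```text
rotvec/6 [-0.0874  0.0077 -0.028 ]
[0.64843762 0.04907309 0.118     ] [0.59916687 0.05758148 0.20460254] shift/10 [-0.0161  0.0084  0.0114]
[[239.5743692  202.75721998]] [[398.91484265 300.72350569]]
```

Request:
move_arm(commands=[[0,0,0,-0.0874,0.0077,-0.028],[0,0,0,-0.0874,0.0077,-0.028],[0,0,0,-0.0874,0.0077,-0.028],[0,0,0,-0.0874,0.0077,-0.028],[0,0,0,-0.0874,0.0077,-0.028],[0,0,0,-0.0874,0.0077,-0.028],[0,0,0,0,0,0]], grip=-0.22)

```text
time_s: 11.85
position: [0.4946, 0.238, 0.2595]
ee_rot: [[0.167, 0.855, 0.49], [0.986, -0.143, -0.086], [-0.004, 0.498, -0.867]]
contact_force: [-1.8, -0.5, -0.3]
grip_width: 0.389
grip_force: 0.0
```

Request:
move_arm(commands=[[-0.0161,0.0084,0.0114,0,0,0],[-0.0161,0.0084,0.0114,0,0,0],[-0.0161,0.0084,0.0114,0,0,0],[-0.0161,0.0084,0.0114,0,0,0],[-0.0161,0.0084,0.0114,0,0,0],[-0.0161,0.0084,0.0114,0,0,0],[-0.0161,0.0084,0.0114,0,0,0],[-0.0161,0.0084,0.0114,0,0,0],[-0.0161,0.0084,0.0114,0,0,0],[-0.0161,0.0084,0.0114,0,0,0],[0,0,0,0,0,0],[0,0,0,0,0,0]])

```text
time_s: 12.85
position: [0.6006, 0.0564, 0.205]
ee_rot: [[0.173, 0.852, 0.493], [0.985, -0.151, -0.085], [0.002, 0.501, -0.866]]
contact_force: [-0.9, 0.8, 0.1]
grip_width: 0.391
grip_force: 0.0
```

```bash
python3 - <<'E'
from h import *
s=get_state(); R=tiltR(30); bar=W(Q,(-78,0,118))
print("rot",Ro.from_matrix(s["ee_rot"].T@R).as_rotvec().round(4),"shift",(s["ee_rot"].T@(bar-s["position"])).round(4),s["grip_width"],s["position"])
im=capture("wrist").copy(); ci=camera_info("wrist")
for p in ((-78,-36,118),(-78,36,118),(-30,-75,136),(-30,75,136)): 
    u=proj(ci,W(Q,p))[0]; print(u); cv2.circle(im,tuple(int(round(a)) for a in u),2,(0,0,255),-1)
cv2.imwrite("pics/w2.png",im)
E
```

```text
rot [ 0.0008  0.0002 -0.0036] shift [ 0.0009 -0.0016  0.0995] 0.39092456527510755 [0.60056046 0.05644943 0.20496397]
[255.02264004 231.61268528]
[254.72088611 149.29663765]
[309.3906573  266.97356276]
[316.870296    99.87348175]
```

View pics/w2.png

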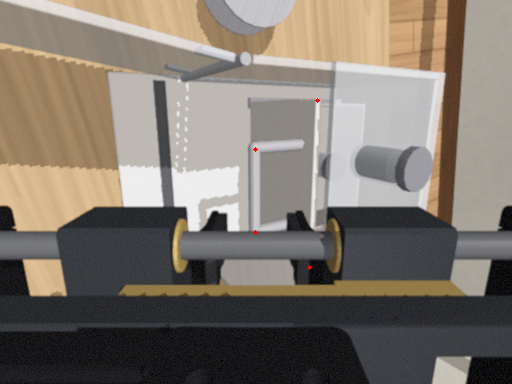

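The bar runs along column 255, rows 149–232, right on the prediction and midway between the fingers. I'll advance along tool z and grip.

Request:
move_arm(commands=[[0,-0.0002,0.0124,0,0,0],[0,-0.0002,0.0124,0,0,0],[0,-0.0002,0.0124,0,0,0],[0,-0.0002,0.0124,0,0,0],[0,-0.0002,0.0124,0,0,0],[0,-0.0002,0.0124,0,0,0],[0,-0.0002,0.0124,0,0,0],[0,-0.0002,0.0124,0,0,0],[0,0,0,0,0,0],[0,0,0,0,0,0]])

```text
time_s: 13.73
position: [0.647, 0.0504, 0.1183]
ee_rot: [[0.169, 0.853, 0.494], [0.986, -0.147, -0.084], [0.001, 0.501, -0.866]]
contact_force: [-0.2, -1.1, 0.1]
grip_width: 0.391
grip_force: 0.0
```

Request:
move_arm(commands=[[0,0,0,0,0,0],[0,0,0,0,0,0],[0,0,0,0,0,0],[0,0,0,0,0,0],[0,0,0,0,0,0],[0,0,0,0,0,0],[0,0,0,0,0,0],[0,0,0,0,0,0],[0,0,0,0,0,0],[0,0,0,0,0,0]], grip=-1, force=40)

```text
time_s: 14.57
position: [0.6471, 0.0498, 0.1193]
ee_rot: [[0.17, 0.852, 0.495], [0.985, -0.147, -0.084], [0.001, 0.502, -0.865]]
contact_force: [-3.5, 1.3, 5.8]
grip_width: 0.105
grip_force: 40.0
```

```bash
python3 - <<'E'
from h import *
s=get_state(); print(s["position"],s["grip_width"],s["grip_force"],s["contact_force"])
d=W(Q,(-95.2,0,0))-W(Q,(0,0,0)); print(d,(s["ee_rot"].T@d/24).round(5))
print("bar TCP org offset", s["position"]-W(Q,(-78,0,118)))
E
```

```text
[0.6471382  0.04984784 0.11927529] 0.10491580493335834 40.00181436538696 [-3.52898452  1.25462406  5.80028183]
[-0.09381152  0.01619998  0.        ] [ 0.      -0.00343 -0.00199]
bar TCP org offset [-0.00129942  0.00077475  0.00127529]
```

Request:
move_arm(commands=[[0,-0.00343,-0.00199,0,0,0],[0,-0.00343,-0.00199,0,0,0],[0,-0.00343,-0.00199,0,0,0],[0,-0.00343,-0.00199,0,0,0],[0,-0.00343,-0.00199,0,0,0],[0,-0.00343,-0.00199,0,0,0],[0,-0.00343,-0.00199,0,0,0],[0,-0.00343,-0.00199,0,0,0],[0,-0.00343,-0.00199,0,0,0],[0,-0.00343,-0.00199,0,0,0],[0,-0.00343,-0.00199,0,0,0],[0,-0.00343,-0.00199,0,0,0]])

```text
time_s: 15.57
position: [0.6016, 0.0578, 0.1193]
ee_rot: [[0.17, 0.851, 0.497], [0.985, -0.148, -0.084], [0.002, 0.504, -0.864]]
contact_force: [5.0, -1.7, -1.8]
grip_width: 0.099
grip_force: 40.0
```

Request:
move_arm(commands=[[0,-0.00343,-0.00199,0,0,0],[0,-0.00343,-0.00199,0,0,0],[0,-0.00343,-0.00199,0,0,0],[0,-0.00343,-0.00199,0,0,0],[0,-0.00343,-0.00199,0,0,0],[0,-0.00343,-0.00199,0,0,0],[0,-0.00343,-0.00199,0,0,0],[0,-0.00343,-0.00199,0,0,0],[0,-0.00343,-0.00199,0,0,0],[0,-0.00343,-0.00199,0,0,0],[0,-0.00343,-0.00199,0,0,0],[0,-0.00343,-0.00199,0,0,0]])

```text
time_s: 16.57
position: [0.5533, 0.0661, 0.1196]
ee_rot: [[0.172, 0.862, 0.477], [0.985, -0.149, -0.085], [-0.002, 0.485, -0.875]]
contact_force: [6.9, -2.7, -32.7]
grip_width: 0.102
grip_force: 40.0
```

Request:
move_arm(commands=[[0,0,0,0,0,0],[0,0,0,0,0,0],[0,0,0,0,0,0],[0,0,0,0,0,0],[0,0,0,0,0,0],[0,0,0,0,0,0],[0,0,0,0,0,0],[0,0,0,0,0,0]])

```text
time_s: 17.23
position: [0.5535, 0.0661, 0.1196]
ee_rot: [[0.172, 0.862, 0.477], [0.985, -0.149, -0.085], [-0.002, 0.485, -0.875]]
contact_force: [5.7, -1.3, -25.0]
grip_width: 0.098
grip_force: 40.0
```

```bash
python3 - <<'E'
from h import *
s=get_state(); print(s["position"],s["grip_width"],s["grip_force"],s["contact_force"])
print("moved",np.linalg.norm((s["position"]-[.6471382,.04984784,.119])[:2]))
t=cv2.resize(capture("top")[150:300,150:350],(800,600),interpolation=cv2.INTER_CUBIC); cv2.imwrite("pics/t3.png",t)
a=capture("scene")[150:300,160:360]; cv2.imwrite("pics/s3.png",cv2.resize(a,(800,600),interpolation=cv2.INTER_CUBIC))
# predicted face edge / strip lines
for c,o in (("top",(150,150)),("scene",(160,150))):
    ci=camera_info(c)
    for x,y,z in ((-125.2,75,136),(-125.2,-75,136),(-125.2,95,10),(-125.2,-95,10),(-173.2,0,123)): print(c,(x,y,z),((proj(ci,W(Q,(x,y,z)))[0]-o)*4).round())
E
```

```text
[0.55349969 0.06610784 0.11957268] 0.0981437121928661 39.994343519210815 [  5.70257246  -1.29298067 -25.02112033]
moved 0.09503977116227134
top (-125.2, 75, 136) [172. 277.]
top (-125.2, -75, 136) [501. 341.]
top (-125.2, 95, 10) [171. 302.]
top (-125.2, -95, 10) [534. 372.]
top (-173.2, 0, 123) [316. 417.]
scene (-125.2, 75, 136) [414. 349.]
scene (-125.2, -75, 136) [515. 123.]
scene (-125.2, 95, 10) [393. 437.]
scene (-125.2, -95, 10) [506. 179.]
scene (-173.2, 0, 123) [542. 273.]
```

View pics/t3.png

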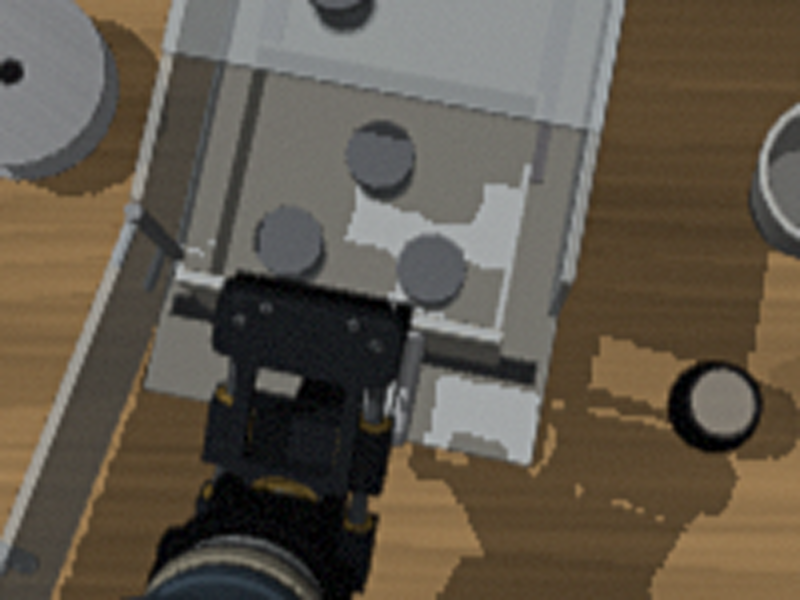

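View pics/s3.png

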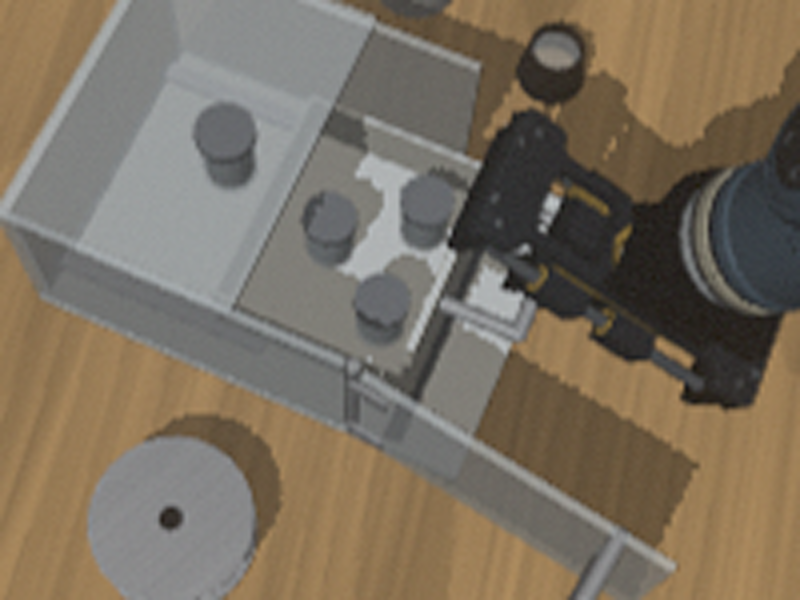

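Top crop: the front edge of the tray's white panel runs (175,278)–(500,343), on the predicted line above the strip. The three canisters are exposed, the door is open and loose items are in place. I'll relieve the downward load of about 25 N, then measure the face numerically.

Request:
move_arm(commands=[[0,-0.0005,0.0009,0,0,0],[0,0,0,0,0,0],[0,0,0,0,0,0],[0,0,0,0,0,0]])

```text
time_s: 17.67
position: [0.5545, 0.0659, 0.1196]
ee_rot: [[0.172, 0.861, 0.478], [0.985, -0.149, -0.085], [-0.002, 0.486, -0.874]]
contact_force: [6.9, -1.4, -22.1]
grip_width: 0.101
grip_force: 40.0
```

```bash
python3 - <<'E'
from h import *
s=get_state(); print(s["joint_positions"].round(3) if hasattr(s["joint_positions"],"round") else s["joint_positions"],s["position"],s["contact_force"],s["grip_force"])
for c in ("top","scene"):
    g=capture(c).astype(np.float32).mean(2); ci=camera_info(c)
    for y,z,lo,hi in [(y,136,-140,-110) for y in (-72,-68,-64,-60,-56,-52,60,68)]+[(y,10,-150,-100) for y in (-90,-86,-82,82)]:
        xs=np.arange(lo,hi,.5); uv=proj(ci,np.array([W(Q,(x,y,z)) for x in xs])).astype(np.float32)
        v=cv2.remap(g,uv[:,:1],uv[:,1:],cv2.INTER_LINEAR).ravel(); print(c,y,z,v[::4].astype(int).tolist())
E
```

```text
[-0.05   0.575  2.054 -1.431  0.062  1.538] [0.55452255 0.06594674 0.11955545] [  6.86356383  -1.42229418 -22.06068159] 39.994831681251526
top -72 136 [34, 31, 38, 52, 60, 60, 59, 81, 150, 171, 166, 148, 155, 158, 163]
top -68 136 [39, 29, 38, 56, 62, 59, 57, 74, 132, 167, 147, 117, 112, 111, 112]
top -64 136 [36, 31, 40, 57, 62, 60, 55, 76, 145, 170, 159, 113, 111, 112, 113]
top -60 136 [39, 30, 37, 54, 62, 59, 57, 74, 138, 167, 146, 110, 109, 112, 112]
top -56 136 [39, 29, 34, 57, 61, 61, 56, 73, 136, 170, 160, 117, 111, 111, 110]
top -52 136 [32, 29, 37, 52, 60, 60, 58, 80, 149, 170, 153, 108, 109, 112, 113]
top 60 136 [36, 29, 30, 36, 58, 62, 58, 82, 150, 171, 160, 90, 86, 83, 78]
top 68 136 [36, 28, 31, 33, 58, 93, 81, 80, 143, 169, 158, 108, 110, 111, 134]
top -90 10 [165, 164, 163, 164, 165, 165, 165, 166, 155, 90, 32, 29, 31, 31, 32, 61, 106, 115, 115, 112, 112, 112, 112, 112, 113]
top -86 10 [164, 165, 165, 165, 165, 165, 166, 164, 137, 87, 45, 32, 33, 32, 36, 60, 99, 115, 113, 113, 114, 113, 113, 113, 113]
top -82 10 [165, 165, 165, 164, 165, 166, 167, 160, 119, 85, 43, 33,
[... 581 characters left out ...]
36 [49, 47, 48, 48, 49, 48, 51, 48, 43, 41, 40, 39, 44, 64, 80]
scene 60 136 [119, 90, 57, 52, 58, 71, 77, 77, 97, 170, 182, 142, 123, 122, 109]
scene 68 136 [128, 99, 66, 52, 59, 76, 79, 75, 107, 159, 176, 155, 129, 111, 87]
scene -90 10 [66, 45, 48, 47, 47, 46, 47, 48, 47, 46, 48, 50, 49, 47, 47, 48, 52, 50, 45, 42, 38, 36, 36, 75, 109]
scene -86 10 [53, 46, 46, 49, 49, 48, 47, 46, 47, 46, 46, 50, 49, 47, 48, 49, 49, 45, 46, 44, 39, 38, 43, 68, 110]
scene -82 10 [54, 48, 49, 47, 48, 47, 46, 47, 48, 49, 49, 48, 47, 58, 66, 67, 58, 50, 45, 40, 40, 37, 33, 70, 92]
scene 82 10 [111, 113, 114, 113, 114, 113, 112, 115, 115, 113, 104, 97, 94, 95, 94, 96, 106, 114, 103, 98, 97, 100, 103, 106, 108]
```

The face is at about −125 and the strip middle at about −125.5, so they line up within about 1 mm. Joint 4 sits on its limit near the wrist singularity, which explains the vertical load. I'll back off the tilt gently around the bar.

Request:
move_arm(commands=[[0,0,0,0.01,0,0],[0,0,0,0.01,0,0],[0,0,0,0.01,0,0],[0,0,0,0.01,0,0],[0,0,0,0.01,0,0],[0,0,0,0.01,0,0],[0,0,0,0,0,0],[0,0,0,0,0,0]])

```text
time_s: 18.43
position: [0.5546, 0.0659, 0.1197]
ee_rot: [[0.172, 0.885, 0.432], [0.985, -0.154, -0.078], [-0.003, 0.439, -0.898]]
contact_force: [6.9, -0.3, -21.2]
grip_width: 0.1
grip_force: 40.0
```

```bash
python3 - <<'E'
from h import *
s=get_state(); print(np.round(s["joint_positions"],4),s["position"],s["contact_force"],s["ee_rot"][2])
o=Q[2]; print("travel",(s["position"]-[.6471382,.04984784,0])[:2]@[np.cos(o),np.sin(o)])
E
```

```text
[-0.053   0.5667  2.0193 -0.4896  0.1178  0.5938] [0.55456813 0.06587841 0.11972399] [  6.87570218  -0.34582446 -21.21008653] [-0.0028317   0.43923569 -0.8983674 ]
travel -0.0939478304698632
```

Request:
move_arm(commands=[[0,-0.0009,0.0007,0,0,0],[0,-0.0009,0.0007,0,0,0],[0,0,0,0,0,0],[0,0,0,0,0,0],[0,0,0,0,0,0],[0,0,0,0,0,0],[0,0,0,0,0,0],[0,0,0,0,0,0]])

```text
time_s: 19.1
position: [0.5557, 0.0657, 0.1196]
ee_rot: [[0.172, 0.883, 0.437], [0.985, -0.153, -0.078], [-0.002, 0.444, -0.896]]
contact_force: [5.6, -2.5, -13.2]
grip_width: 0.102
grip_force: 40.0
```

```bash
cat > m.py <<'E'
from h import *
s=get_state(); print(np.round(s["joint_positions"],4),s["position"],s["contact_force"],np.abs(s["dq"]).max())
o=Q[2]; print("travel",(s["position"]-[.6471382,.04984784,0])[:2]@[np.cos(o),np.sin(o)])
g=capture("top").astype(np.float32).mean(2); ci=camera_info("top")
for y in (-68,-60,-52,60):
    xs=np.arange(-130,-120,.25); uv=proj(ci,np.array([W(Q,(x,y,136)) for x in xs])).astype(np.float32)
    v=cv2.remap(g,uv[:,:1],uv[:,1:],cv2.INTER_LINEAR).ravel(); print(y,xs[np.argmax(v>112)])
E
python3 m.py
```

```text
[-0.0533  0.5683  2.0206 -0.5233  0.1099  0.627 ] [0.5557109  0.06574523 0.1196108 ] [  5.62036954  -2.54133426 -13.19626977] 0.0017126815513979633
travel -0.09279906250416088
-68 -123.5
-60 -122.75
-52 -123.25
60 -123.25
```

Request:
move_arm(commands=[[0,-0.0011,-0.0006,0,0,0],[0,-0.0011,-0.0006,0,0,0],[0,0,0,0,0,0],[0,0,0,0,0,0],[0,0,0,0,0,0],[0,0,0,0,0,0],[0,0,0,0,0,0],[0,0,0,0,0,0]])

```text
time_s: 19.82
position: [0.553, 0.0662, 0.1196]
ee_rot: [[0.172, 0.883, 0.437], [0.985, -0.153, -0.078], [-0.002, 0.444, -0.896]]
contact_force: [6.0, -2.6, -13.0]
grip_width: 0.1
grip_force: 40.0
```

```bash
python3 m.py
```

```text
[-0.0525  0.5666  2.0266 -0.5445  0.1069  0.649 ] [0.55298065 0.06624145 0.11959715] [  6.00923119  -2.56565331 -12.97288115] 0.0015785908531965314
travel -0.09557393570851136
-68 -125.75
-60 -125.75
-52 -125.5
60 -126.0
```

The face is at −125.7 and the strip at about −125.4, and the tray is steady. Handing in.

```bash
python3 -c "
from rig import *
print(hand_in())"
```

```text
the job is handed in; nothing more can be done
None
```

I handed the job in with the door open at about 1.7 rad and the tray held by its pull bar at 40 N; by camera its front face is within about 1 mm of the strip's middle, and the rig returned no verdict.

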